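# Nip the repaired notebook in the open screw press

### The job

Two small screw presses stand side by side; one is already closed on its notebook and must not be touched. On the press that still stands open, swing the folded handle of the handwheel fully upright, then crank the wheel clockwise (seen from above) by that handle until the platen bears firmly on the notebook and the wheel turns clearly stiffer, and stop there without crushing the notebook. Leave the handle standing upright.

Things in the scene. Friction and masses are not known exactly. Their poses are not given: they have to be found in the camera images.
- press: the OPEN press to use: fixed grey iron press, 200 (x) x 222 (y) mm bed, arch 132 mm high with a crossbeam along its y axis (42 mm wide, boss on top to 140 mm). Origin: centre of its underside, on the table; z up.
- press_platen: the press's pressing plate, 170 x 150 x 15 mm with a springy black rubber facing below; origin: centre of its underside. It moves straight up and down and carries screw and handwheel with it: 5.0 mm down for each radian that the wheel is turned clockwise (31 mm a turn).
- press_book: loose dark blue notebook, 208 x 146 mm, swollen and uneven, 10 to 14 mm thick, under the open press's platen on a plywood board whose thickness differs from case to case; origin: centre of its underside. The facing yields: from first touch to a firm nip the wheel turns by some 0.1 to 0.3 rad.
- press_hub (a point): centre of the handwheel in the plane of its rim; it turns about the vertical through it. Rim: 85 mm mean radius, 16 mm round bar. Hub: 16 mm radius, its nut 7 mm above this point. Three spokes of 13 mm bar, one straight under the folded handle, the others 120 degrees away: the wheel is open beyond the handle's free end.
- press_hinge (a point): pin on which the handle folds: 78 mm from the wheel's axis, 22 mm above the plane of the rim, between two cheeks (31 mm over both) that reach 7 mm above it. The direction hub to hinge is the way the folded handle's free end must be pushed, up and over.
- press_tip (a point): free end of the handle, 100 mm from the hinge pin. The grip is 18 to 25 mm thick (thickest 14 mm before its end; a 15 mm thick bright stub at the hinge; the last 4 mm rounded to 12 mm). Folded, it lies level from the hinge over the hub to 22 mm past the wheel's axis, its underside 9 mm above the plane of the rim.
- press_wheel (a joint): turn of the handwheel, rad, growing clockwise seen from above, which lowers the platen; it stays where it is left. Some 2.5 N at the handle, along its circle, keep it turning slowly; each further newton means about 16 N of platen on the notebook. 40 to 150 N there (5 to 12 N at the handle) is a firm nip, 200 N crushes it.
- press_handle (a joint): fold of the handle, rad: 0 folded flat, 1.6 fully upright (its stop; it leans out by 0.03 rad). Stiff hinge: about 2.3 N at the free end move it, and it stays where it is left.
- other: the neighbouring press of the same make, already closed on its own notebook, its handle folded; not to be touched. Origin: centre of its underside. Its wheel stands 18 to 28 mm lower than the open press's wheel.
- other_hub (a point): centre of the other press's handwheel (same sizes).
- press_grip: the handle's round black grip as a whole, from 18 mm to 100 mm from the hinge pin; origin: on the hinge pin. It spins freely about its own axis, so it can be pushed or held while the wheel goes round.

How it is judged:
By the outcome, as a careful person would: the job done as asked, in the order asked, and still so for the second after the job is handed in, with the robot touching nothing.
It also fails if it takes over 61 s, if anything falls off the work surface, if the arm or the gripper's body presses on something with over 40 N, if the wrist force passes 120 N, or if a joint passes its speed limit or range.

### The arm

A 6-joint arm with a two-finger parallel gripper is mounted at the origin on a cart in front of the work surface, level with it; the furniture and walls round the work are solid. World frame = base frame: x ahead of the robot, y to its left, z up, the work surface at z = 0. Lengths are in mm, angles in rad, forces in N, time in s.
With the tool pointing down it reaches from about 350 to 975 mm from the base axis. Payload 7.1 kg.
Tool frame: the origin (TCP) lies between the finger pads; the fingertips stand 19 mm ahead of it and the grasp point (between the pads) is the TCP (ctrl.tcp_to_tips is the distance from the TCP to the fingertips, in mm); z points along the fingers, y is the line along which they close (so a half turn about z gives the same grasp; the last joint's range is limited). The gripper opens to 88 mm and grips with 3 to 60 N. Pads are 20 mm wide; open, the fingers measure 115 mm over their backs; the gripper's body (75 mm by 178 mm) begins 61 mm behind the grasp point.
Start: joints at [1.158, 0.423, 1.63, -0, 1.089, -0.019], TCP at [239.78, 577.157, 241.675] pointing down, gripper open.
Joint ranges: [-3, 3], [-0.9, 2.11], [0.09, 2.58], [-1.31, 4.45], [0.11, 2.69], [-2.54, 2.54]. Speed limits (rad/s): [2.39, 2.39, 3.01, 3.14, 3.14, 3.14].

### API

Orientations are given as a rotation vector (axis times angle).
In Python, from workcell import status, optics, ctrl gives the robot as it stands. The module is installed in compiled form; this text tells all that it offers.
- The arm moves only by the shell command python3 -m inch 'ROWS'. ROWS is JSON, a list that holds one entry, the list of rows, each a list of 7 numbers: the shift along the tool's x, y, z in mm, then the turn, a rotation vector about the tool's x, y, z in rad, then the opening in per cent of the stroke, from 0 (shut) to 100 (fully open). A call has 1 to 20 rows; each row is the pose to reach, as a shift and turn from the pose commanded when the call began, along the tool's axes at that moment; what a row does not reach only later rows make up. A row lasts 1/10 s, in which the tool goes at most 50 mm and 8.59 degrees, less where a joint would pass 70% of its speed; a pose out of reach is approached as far as the arm can. A call with a gripper value outside its range is refused whole. The fingers move at their own pace and stop on an object; the grip force is fixed at half the most. Time passes only in rows, so rows that repeat a pose let the fingers close. It gives the time, the measured TCP pose, the force, the opening and the grip force at its end, in the units of the state.
- status.get_obs(): the state, without advancing time (a new reading comes with each control period).
- optics.get_image(name): name is "scene" or "top" or "wrist"; returns a dict with "frame" (384x512x3 uint8, red, green, blue), "fx", "fy", "cx", "cy" (pixels), "rvec" (rotation vector, rad) and "tvec" (3), from world to camera coordinates, as OpenCV has them; the wrist camera has in their place "hand_eye" (4x4, takes a point from camera to tool coordinates, whose origin is the TCP and whose axes are the flange's). Camera axes: x right, y down, z forward; pixel columns grow to the right and rows downward; lengths in mm; the calibration is good to about 2 mm. A picture is of the moment at which its call begins: read the wrist's pose just before it. There is no depth.
- ctrl.close_job(): hands the job in; it is judged then, once.
The state is a dict: "t": time; "qpos": joint angles; "qvel": joint speeds; "joint_torque": joint torques, N m; "ee_pos": TCP position; "orientation": TCP orientation; "ft_force": force on the tool from outside, world axes, zero at the start; "moment": the same for the moment, N m; "width": finger opening in mm; "grasp_force": force on a finger pad.
Only numpy, scipy, OpenCV 4.12 (cv2) and the standard library are available. Lean on these libraries where they do the work, as an engineer would, in place of code of your own. Each camera call takes 0.05 s, during which the arm holds its last target. There are 200 camera calls.

## Working session

There is one attempt and no reset: what is moved stays moved. The work goes in short steps, Python scripts to look and compute and a shell command to move; the robot and the scene stay as the last step left them, time stands still between calls to the robot, and variables do not carry over. Pictures are saved under pics/ and viewed, at most 10 in all, crops included, and the job is handed in when it is done.

```bash
mkdir -p pics
cat > h.py <<'E'
import numpy as np,cv2
from workcell import status,optics,ctrl
from scipy.spatial.transform import Rotation as R
def cam(n):
    o=status.get_obs(); im=optics.get_image(n)
    K=np.array([[im['fx'],0,im['cx']],[0,im['fy'],im['cy']],[0,0,1]])
    if n=='wrist':
        T=np.eye(4);T[:3,:3]=R.from_rotvec(o['orientation']).as_matrix();T[:3,3]=o['ee_pos']
        W=T@np.array(im['hand_eye']); W=np.linalg.inv(W)
        r,t=W[:3,:3],W[:3,3]
    else: r=R.from_rotvec(np.ravel(im['rvec'])).as_matrix();t=np.ravel(im['tvec'])
    return im['frame'],K,r,t
def save(n,f):
    F,K,r,t=cam(n); cv2.imwrite('pics/'+f+'.png',F[:,:,::-1]); np.savez('pics/'+f+'.npz',K=K,r=r,t=t,F=F)
def ld(f):
    d=np.load('pics/'+f+'.npz'); return d['K'],d['r'],d['t']
def ray(f,u,v):
    K,r,t=ld(f); return -r.T@t, r.T@np.linalg.inv(K)@[u,v,1]
def atz(f,u,v,z):
    c,d=ray(f,u,v); return c+d*(z-c[2])/d[2]
def proj(f,p):
    K,r,t=ld(f); q=(K@(r@np.atleast_2d(p).T+t[:,None])).T; return q[:,:2]/q[:,2:]
def tri(obs):
    A=0;b=0
    for f,u,v in obs:
        c,d=ray(f,u,v); d=d/np.linalg.norm(d); P=np.eye(3)-np.outer(d,d); A=A+P;b=b+P@c
    return np.linalg.solve(A,b)
E
python3 - <<'E'
from h import *
o=status.get_obs(); print(o['t'],o['ee_pos'],o['orientation'],o['width'],ctrl.tcp_to_tips)
save('top','top1');save('scene','sc1')
for f in('top1','sc1'): print(ray(f,256,192))
a=cv2.imread('pics/top1.png');b=cv2.imread('pics/sc1.png')
E
```

```text
0.0 [239.56550823 576.68560952 240.90559525] [-6.14558260e-01 -3.08055155e+00  2.37168982e-03] 87.74313494826058 19.0
(array([ 514.06564053,   30.50191578, 1136.10547821]), array([ 0.05525932, -0.01428727, -0.9984695 ]))
(array([954.52383348, 575.62752887, 618.45908493]), array([-0.48231373, -0.64642586, -0.59170425]))
```

View pics/top1.png

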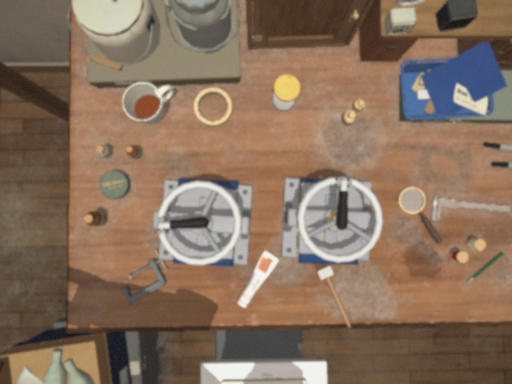

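View pics/sc1.png

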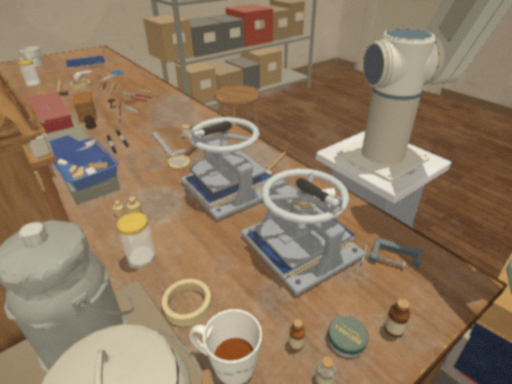

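The top view shows the left wheel at about (200,222) with its handle pointing left, and the right wheel at about (340,220) with its handle pointing up. In the scene view they are at about (306,197) (left press) and (225,137). Next I'll fit both rims to find the wheel heights.

```bash
cat > fit.py <<'E'
from h import *
from scipy.optimize import differential_evolution as DE
a=np.linspace(0,2*np.pi,120,endpoint=False)
def circ(c,r,dz=0): return np.c_[c[0]+r*np.cos(a),c[1]+r*np.sin(a),np.full(120,c[2]+dz)]
def fit(views,g,w=25):
    G={f:cv2.GaussianBlur(np.load('pics/'+f+'.npz')['F'],(0,0),0.7).min(2).astype(np.float32) for f in views}
    def cost(c):
        s=0
        for f in views:
            for r,sg in((85,1),(82,.5),(88,.5),(71,-1),(99,-1)):
                q=proj(f,circ(c,r,4 if sg>0 else 0)).astype(np.float32)
                v=cv2.remap(G[f],q[:,0].copy(),q[:,1].copy(),1).ravel()
                s-=sg*np.minimum(v,220).mean()
        return s
    return DE(cost,[(x-w,x+w) for x in g],seed=1,popsize=20,tol=1e-6)
if __name__=='__main__':
    for u,v in((200.5,223),(340,220)):
        g=atz('top1',u,v,185); s=fit(['top1','sc1'],g); print(g,s.x,s.fun, proj('sc1',s.x),proj('top1',s.x))
        for f in('top1','sc1'):
            print(f,fit([f],s.x,12).x)
E
python3 fit.py
```

```text
[501.41719152 135.8434194  185.        ] [501.73470938 142.77840053 160.20934801] -277.3712158203125 [[304.64779949 193.14415373]] [[198.5789507  222.72203808]]
top1 [501.8464594  142.7375457  159.98852915]
sc1 [502.24116273 143.51766587 160.80544504]
[ 505.00380009 -163.17354335  185.        ] [ 506.86483845 -163.29033947  181.86235162] -259.883056640625 [[223.80941995 133.54279058]] [[339.74388064 219.12447715]]
top1 [ 506.77232995 -165.307224    173.38906905]
sc1 [ 507.68522596 -162.45937643  182.50497548]
```

The rims come out at about z 160 (left) and z 182 (right). The 22 mm difference is in the stated range, so the right press (hub about (507,-163)) is the open one, with its hinge on the +x side. Next I'll move over it for a closer look.

```bash
cat >> h.py <<'E'
def go(p,yaw=np.pi,pitch=0):
    """tool shift/turn from current pose to world p, tool down with tool-x at yaw, then pitch about world y"""
    o=status.get_obs(); R0=R.from_rotvec(o['orientation'])
    M=R.from_euler('y',pitch)*R.from_matrix(np.array([[np.cos(yaw),np.sin(yaw),0],[np.sin(yaw),-np.cos(yaw),0],[0,0,-1]]))
    print(np.round(R0.inv().apply(np.array(p)-o['ee_pos']),1),np.round((R0.inv()*M).as_rotvec(),3))
E
python3 - <<'E'
from h import *
print(np.round(optics.get_image('wrist')['hand_eye'],2))
go([239.6,576.7,410]); go([400,-165,410])
E
```

```text
[[   0.     -0.96   -0.3    82.1 ]
 [   1.      0.      0.     -0.53]
 [  -0.     -0.3     0.96 -143.37]
 [   0.      0.      0.      1.  ]]
[  -0.    -0.3 -168.9] [-0.001 -0.    -0.394]
[-432.7 -623.7 -168.2] [-0.001 -0.    -0.394]
```

```bash
python3 -c "
from h import *
go([470,-165,410])"; python3 -m inch '[[[0,0,-50,0,0,0,100],[0,0,-100,0,0,-0.1,100],[0,0,-168,0,0,-0.2,100],[-30,-40,-168,0,0,-0.3,100],[-60,-80,-168,0,0,-0.394,100],[-90,-118,-168,0,0,-0.394,100],[-120,-157,-168,0,0,-0.394,100],[-150,-195,-168,0,0,-0.394,100],[-180,-233,-168,0,0,-0.394,100],[-210,-271,-168,0,0,-0.394,100],[-240,-308,-168,0,0,-0.394,100],[-270,-346,-168,0,0,-0.394,100],[-300,-384,-168,0,0,-0.394,100],[-330,-422,-168,0,0,-0.394,100],[-360,-460,-168,0,0,-0.394,100],[-390,-498,-168,0,0,-0.394,100],[-420,-536,-168,0,0,-0.394,100],[-450,-574,-168,0,0,-0.394,100],[-475,-605,-168,0,0,-0.394,100],[-497,-597,-168,0,0,-0.394,100]]]'; python3 -c "
from h import *
go([470,-165,410])"
```

```text
[-497.4 -596.8 -168.2] [-0.001 -0.    -0.394]
t: 2.15
ee_pos: [469.1, -169.0, 409.4]
orientation: [-0.008, -3.141, 0.002]
ft_force: [-0.1, 0.0, -0.7]
width: 87.5
grasp_force: 0.0
[-0.9  4.  -0.6] [-0.001 -0.001 -0.005]
```

```bash
python3 -c "
from h import *
save('wrist','w1')
import fit
g=[507,-163,182]
s=fit.fit(['w1'],g,15);print(s.x,s.fun)
s=fit.fit(['w1','sc1','top1'],g,15);print(s.x,s.fun,proj('w1',s.x))
a=cv2.imread('pics/w1.png')
cv2.polylines(a,[proj('w1',fit.circ(s.x,85,4)).astype(int)],True,(0,0,255),1);cv2.imwrite('pics/w1b.png',a)
"
```

```text
[ 507.39370353 -161.85771207  186.93781778] -145.81512451171875
[ 507.70527452 -162.25914677  183.27049103] -400.0242004394531 [[266.89075869 197.91875266]]
```

View pics/w1b.png

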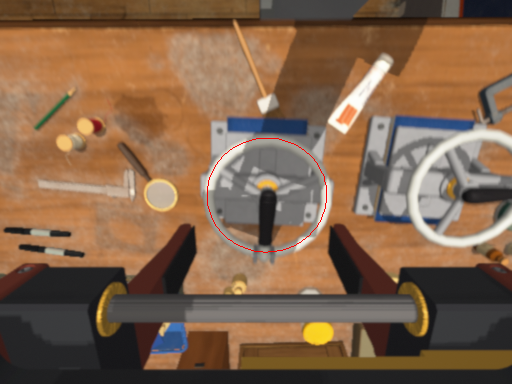

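The wrist view shows the open wheel with its centre near (268,197). The black grip runs from its free end at about (268,188) to the stub and hinge near (265,250), and the closed press is at right. I'll compute the handle axis.

```bash
python3 -c "
from h import *
F=np.load('pics/w1.npz')['F'].astype(int)
for v in range(184,262,5):
    row=F[v,250:290].sum(1); d=np.where(row<150)[0]; print(v,d.min()+250 if len(d) else '',d.max()+250 if len(d) else '')
for u,v in((268,188),(266.5,238),(265,250)): print(atz('w1',u,v,206))
print(atz('top1',343,182,206),atz('top1',342,226,206))
print(proj('w1',[[507.5,-162,184],[485.5,-162,206],[585.5,-162,206]]))
"
```

```text
184  
189  
194 262 274
199 260 275
204 260 275
209 260 274
214 260 274
219 260 273
224 259 272
229 259 272
234 259 271
239 259 271
244 261 269
249  
254  
259  
[ 486.37365461 -161.19688965  206.        ]
[ 559.86004534 -163.15369633  206.        ]
[ 578.82514479 -165.29360949  206.        ]
[ 585.24286987 -166.65725802  206.        ] [ 492.57562547 -162.89966196  206.        ]
[[267.0804887  197.93996227]
 [267.39854886 187.37194926]
 [267.29015044 254.13062658]]
```

```bash
python3 -c "
from h import *
go([535.5,-163,300],np.pi-.055);go([535.5,-163,204],np.pi-.055)"
```

```text
[-62.9   4.8 109.3] [-0.     0.001  0.051]
[-62.8   4.8 205.3] [-0.     0.001  0.051]
```

```bash
python3 -m inch '[[[-30,4.8,40,0,0,0.051,50],[-63,4.8,75,0,0,0.051,50],[-63,4.8,110,0,0,0.051,50],[-63,4.8,140,0,0,0.051,50],[-63,4.8,160,0,0,0.051,50],[-63,4.8,160,0,0,0.051,50]]]'; python3 -c "
from h import *
save('wrist','w2');go([535.5,-163,204],np.pi-.055)"
```

```text
t: 2.8
ee_pos: [530.5, -159.0, 246.6]
orientation: [-0.079, -3.134, -0.003]
ft_force: [0.1, -0.0, 0.5]
width: 44.9
grasp_force: 0.0
[-4.1 -3.5 44.6] [ 0.001 -0.003  0.005]
```

View pics/w2.png

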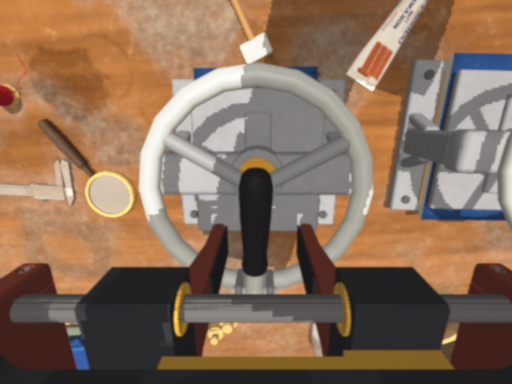

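The view from close by shows the handle running down from (256,172) to (255,285), between the fingers at 222 and 303. The tool has to shift about 3.5 mm to the left (−y), which agrees with the computed correction. Descend and grip.

```bash
python3 -m inch '[[[-4,-3.5,15,0,0,0,50],[-4,-3.5,30,0,0,0,50],[-4,-3.5,45,0,0,0,50],[-4,-3.5,45,0,0,0,50],[-4,-3.5,45,0,0,0,10],[-4,-3.5,45,0,0,0,10],[-4,-3.5,45,0,0,0,10],[-4,-3.5,45,0,0,0,10],[-4,-3.5,45,0,0,0,10],[-4,-3.5,45,0,0,0,10]]]'; python3 -c "
from h import *
o=status.get_obs();print(o['ee_pos'],o['width'],o['grasp_force'],o['ft_force'])"
```

```text
t: 3.85
ee_pos: [537.0, -164.1, 205.3]
orientation: [0.08, 3.139, -0.001]
ft_force: [0.2, -1.5, 4.4]
width: 20.1
grasp_force: 29.9
[ 536.99308089 -164.1024402   205.31832925] 20.131045345821633 29.92661547556054 [ 0.15320193 -1.48150201  4.43555999]
```

```bash
python3 -m inch '[[[-0.2,0,-4.8,0,0,0,10],[-1,0,-9.6,0,0,0,10],[-2.2,0,-14.3,0,0,0,10],[-3.8,0,-18.9,0,0,0,10],[-5.9,0,-23.3,0,0,0,10],[-8.5,0,-27.4,0,0,0,10],[-11.4,0,-31.2,0,0,0,10],[-14.7,0,-34.8,0,0,0,10],[-14.7,0,-34.8,0,0,0,10]]]'; python3 -c "
from h import *
save('scene','s3')
a=cv2.imread('pics/s3.png')[60:240,130:380];cv2.imwrite('pics/s3c.png',cv2.resize(a,None,fx=3,fy=3))
o=status.get_obs();print(o['ee_pos'],o['width'],o['ft_force'],o['moment'])"
```

```text
t: 4.75
ee_pos: [550.0, -164.6, 239.7]
orientation: [-0.079, -3.137, 0.0]
ft_force: [-4.3, -4.3, 0.1]
width: 19.8
grasp_force: 29.7
[ 549.96515749 -164.6167893   239.71083772] 19.970507915118734 [-4.29573471 -4.87696346  0.26642563] [-0.74407851  0.90868568  0.021739  ]
```

View pics/s3c.png

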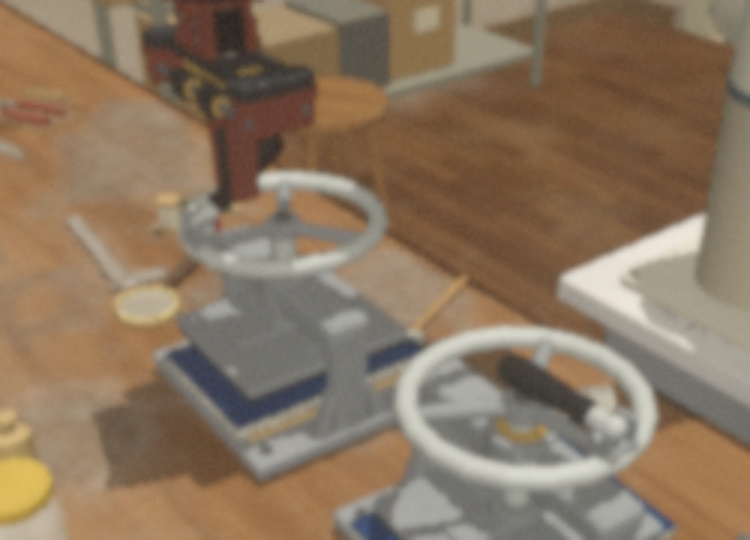

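The handle is lifted about 45° and held in the fingers, and the rim and the neighbouring press are clear. Continuing the arc.

```bash
python3 -m inch '[[[-3.7,-0.5,-3.2,0,0,0,10],[-7.6,-0.8,-6,0,0,0,10],[-11.8,-0.8,-8.4,0,0,0,10],[-16.2,-0.8,-10.4,0,0,0,10],[-20.8,-0.8,-11.9,0,0,0,10],[-25.6,-0.8,-13,0,0,0,10],[-28,-0.8,-13.4,0,0,0,10],[-28,-0.8,-13.4,0,0,0,10]]]'; python3 -c "
from h import *
o=status.get_obs();print(o['ee_pos'],o['width'],o['ft_force'],o['moment'])"
```

```text
t: 5.6
ee_pos: [577.7, -166.8, 254.5]
orientation: [-0.079, -3.137, 0.0]
ft_force: [-9.4, -3.6, 10.3]
width: 18.5
grasp_force: 29.0
[ 577.74900307 -166.77049656  254.46574684] 18.45472781587175 [-9.35608078 -3.63788671 10.31475904] [-0.53748874  1.68780442 -0.01727618]
```

```bash
python3 -m inch '[[[-28,-0.8,-13.4,0,0,0,50],[0,0,0,0,0,0,50],[0,0,0,0,0,0,50],[4,0,-13,0,0,0,50],[4,0,-26,0,0,0,50],[4,0,-26,0,0,0,50]]]'; python3 -c "
from h import *
o=status.get_obs();print(o['ee_pos'],o['width'],o['ft_force'],o['moment'])
save('wrist','w4')"
```

```text
t: 6.2
ee_pos: [577.1, -166.9, 282.5]
orientation: [0.08, 3.135, -0.002]
ft_force: [-0.5, 0.6, -1.7]
width: 44.0
grasp_force: 0.0
[ 577.0564909  -166.87708423  282.46079375] 43.98649183518982 [-0.53348713  0.60708283 -1.72665082] [0.00276027 0.00581932 0.00798008]
```

View pics/w4.png

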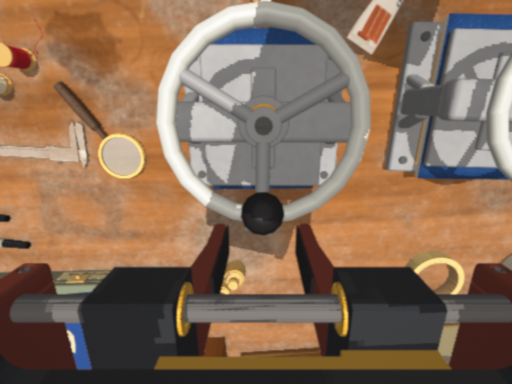

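The handle now stands roughly upright, with its end disc at (262,213), just in front of the fingers. I'll refit the rim here and compare the tip.

```bash
python3 -c "
from h import *
import fit
for v in (['w2'],['w4'],['w2','w4'],['w2','w4','w1']):
    s=fit.fit(v,[507.5,-162,184],10);print(s.x,s.fun)
c=s.x; 
for th in(-.03,-.055,-.08):
  d=np.array([np.cos(th),np.sin(th),0])
  for ph in (1.3,1.4,1.5,1.6): print(th,ph,proj('w4',c+78*d+[0,0,22]+100*(-np.cos(ph)*d+[0,0,np.sin(ph)])))
print(ray('w4',262,213), atz('w4',262,213,305),proj('w4',status.get_obs()['ee_pos']))
F=np.load('pics/w4.npz')['F'].astype(int).sum(2)<120
n,l,st,ce=cv2.connectedComponentsWithStats(F[150:250,200:320].astype(np.uint8)); print(st,ce)
"
```

```text
[ 509.29781038 -162.2741301   183.45715249] -137.97335815429688
[ 506.89148197 -163.21311238  183.10578045] -183.7573699951172
[ 507.57257754 -162.8781571   184.63182088] -318.53509521484375
[ 507.69051055 -162.57791107  185.00290855] -462.81597900390625
-0.03 1.3 [[266.05693119 243.39835156]]
-0.03 1.4 [[266.41560711 262.79514721]]
-0.03 1.5 [[266.74247198 281.05708701]]
-0.03 1.6 [[267.02878224 297.67064762]]
-0.055 1.3 [[263.50541307 243.41510529]]
-0.055 1.4 [[263.3974417  262.81440398]]
-0.055 1.5 [[263.28000406 281.07857259]]
-0.055 1.6 [[263.15705543 297.69405633]]
-0.08 1.3 [[260.9542704  243.37457831]]
-0.08 1.4 [[260.37969912 262.76753414]]
-0.08 1.5 [[259.81799652 281.02595781]]
-0.08 1.6 [[259.28581642 297.63639722]]
(array([ 494.09592484, -162.91037736,  425.3748707 ]), array([ 0.36934438, -0.01849981, -0.93187423])) [ 541.80599192 -165.30009123  305.        ] [[262.45684814 252.35970121]]
[[    0     0   120   100 10631]
 [   43    43    40    42  1111]
 [   19    77    10    23   133]
 [   97    78     9    22   125]] [[59.17053899 47.25942997]
 [62.3420342  61.37083708]
 [24.27067669 90.59398496]
 [99.744      90.824     ]]
```

The tip reads as a fold of only about 1.15 rad, and the handle is on the robot side of the fingers. So I'll back off with the fingers open, shut them and push the handle over to its stop.

```bash
python3 -m inch '[[[20,0,0,0,0,0,50],[45,0,0,0,0,0,50],[66,0,0,0,0,0,50],[66,0,0,0,0,0,0],[66,0,0,0,0,0,0],[66,0,0,0,0,0,0],[66,0,0,0,0,0,0],[60,0,0,0,0,0,0],[52,0,0,0,0,0,0],[44,0,0,0,0,0,0],[38,0,0,0,0,0,0],[34,0,0,0,0,0,0],[30,0,0,0,0,0,0],[26,0,0,0,0,0,0],[22,0,0,0,0,0,0]]]'; python3 -c "
from h import *
o=status.get_obs();print(o['ee_pos'],o['width'],o['ft_force'],o['moment'])"
```

```text
t: 7.75
ee_pos: [553.4, -165.4, 279.0]
orientation: [0.08, 3.141, -0.0]
ft_force: [-2.7, 0.3, 1.8]
width: 0.8
grasp_force: 1.4
[ 553.36795603 -165.44082758  278.96855128] 0.7791441647558306 [-2.71480973  0.31388987  1.82930318] [ 0.00476217  0.38350705 -0.01047358]
```

```bash
python3 -m inch '[[[-3,0,0,0,0,0,0],[-6,0,0,0,0,0,0],[-8,0,0,0,0,0,0],[-10,0,0,0,0,0,0],[-10,0,0,0,0,0,0]]]'; python3 -m inch '[[[-2,0,0,0,0,0,0],[-3,0,0,0,0,0,0],[-4,0,0,0,0,0,0]]]'
```

```text
t: 8.25
ee_pos: [563.4, -165.9, 278.8]
orientation: [0.08, 3.14, -0.0]
ft_force: [-1.6, 0.7, 1.2]
width: 0.3
grasp_force: 0.8
t: 8.55
ee_pos: [567.1, -166.1, 278.9]
orientation: [-0.08, -3.14, 0.0]
ft_force: [-4.2, -1.6, 2.4]
width: 0.4
grasp_force: 2.0
```

```bash
python3 -m inch '[[[-1,0,0,0,0,0,0],[-2,0,0,0,0,0,0],[-2,0,0,0,0,0,0]]]';python3 -m inch '[[[-1,0,0,0,0,0,0],[-2,0,0,0,0,0,0],[-2,0,0,0,0,0,0]]]'
```

```text
t: 8.85
ee_pos: [568.1, -166.2, 279.0]
orientation: [-0.08, -3.138, 0.0]
ft_force: [-7.0, -0.6, 4.8]
width: 0.3
grasp_force: 3.7
t: 9.15
ee_pos: [569.1, -166.4, 279.0]
orientation: [-0.08, -3.136, -0.0]
ft_force: [-11.6, -0.7, 8.6]
width: 0.4
grasp_force: 5.8
```

The force climbs steadily, so the handle is at its stop. Back off and check.

```bash
python3 -m inch '[[[10,0,0,0,0,0,0],[30,0,0,0,0,0,50],[45,0,0,0,0,0,50],[45,0,0,0,0,0,50],[45,0,0,0,0,0,50]]]'; python3 -c "
from h import *
save('wrist','w5'); save('scene','s5')
a=cv2.imread('pics/w5.png'); b=cv2.imread('pics/s5.png')[60:240,130:330]
cv2.imwrite('pics/m5.png',np.hstack([a[:,100:420],cv2.resize(b,(427,384))]))
c=np.array([507.5,-162.6,184]);
for th in(-.04,-.055,-.07):
  d=np.array([np.cos(th),np.sin(th),0])
  for ph in (1.5,1.6): print(th,ph,proj('w5',c+78*d+[0,0,22]+100*(-np.cos(ph)*d+[0,0,np.sin(ph)])))
"
```

```text
t: 9.65
ee_pos: [526.8, -164.1, 279.2]
orientation: [0.08, 3.139, -0.0]
ft_force: [0.0, 1.4, -0.6]
width: 29.0
grasp_force: 0.0
-0.04 1.5 [[264.62750382 360.29230279]]
-0.04 1.6 [[264.75813826 374.15095678]]
-0.055 1.5 [[262.7247981  360.29729326]]
-0.055 1.6 [[262.62645977 374.15652187]]
-0.07 1.5 [[260.82220096 360.2802722 ]]
-0.07 1.6 [[260.49489225 374.13791407]]
```

View pics/m5.png

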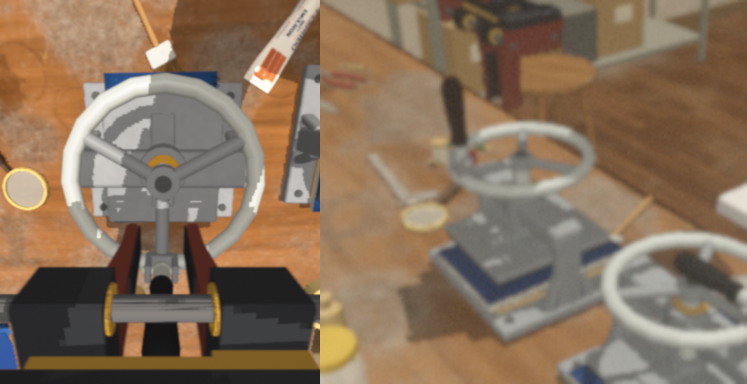

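The handle stands upright at the rim's hinge and the platen sits clear above the notebook. Next I'll grip the upright handle, which should be at about (588,-167).

```bash
python3 -c "
from h import *
go([588,-167,282],np.pi-.055)"
```

```text
[-60.9   0.2  -2.8] [-0.     0.001  0.004]
```

```bash
python3 -m inch '[[[-20,0.2,-3,0,0,0.004,50],[-40,0.2,-3,0,0,0.004,50],[-52,0.2,-3,0,0,0.004,50],[-60,0.2,-3,0,0,0.004,50],[-60,0.2,-3,0,0,0.004,50],[-60,0.2,-3,0,0,0.004,10],[-60,0.2,-3,0,0,0.004,10],[-60,0.2,-3,0,0,0.004,10],[-60,0.2,-3,0,0,0.004,10],[-60,0.2,-3,0,0,0.004,10]]]'; python3 -c "
from h import *
R_=80
for a in np.arange(.1,6.4,.1): print(round(a,1),np.round([R_*(1-np.cos(a)),-R_*np.sin(a),5*a],1),end='; ')"
```

```text
t: 10.75
ee_pos: [585.7, -167.2, 282.0]
orientation: [-0.086, -3.14, 0.001]
ft_force: [-1.0, -2.0, -0.3]
width: 23.7
grasp_force: 30.0
0.1 [ 0.4 -8.   0.5]; 0.2 [  1.6 -15.9   1. ]; 0.3 [  3.6 -23.6   1.5]; 0.4 [  6.3 -31.2   2. ]; 0.5 [  9.8 -38.4   2.5]; 0.6 [ 14.  -45.2   3. ]; 0.7 [ 18.8 -51.5   3.5]; 0.8 [ 24.3 -57.4   4. ]; 0.9 [ 30.3 -62.7   4.5]; 1.0 [ 36.8 -67.3   5. ]; 1.1 [ 43.7 -71.3   5.5]; 1.2 [ 51.  -74.6   6. ]; 1.3 [ 58.6 -77.1   6.5]; 1.4 [ 66.4 -78.8   7. ]; 1.5 [ 74.3 -79.8   7.5]; 1.6 [ 82.3 -80.    8. ]; 1.7 [ 90.3 -79.3   8.5]; 1.8 [ 98.2 -77.9   9. ]; 1.9 [105.9 -75.7   9.5]; 2.0 [113.3 -72.7  10. ]; 2.1 [120.4 -69.1  10.5]; 2.2 [127.1 -64.7  11. ]; 2.3 [133.3 -59.7  11.5]; 2.4 [139. -54.  12.]; 2.5 [144.1 -47.9  12.5]; 2.6 [148.6 -41.2  13. ]; 2.7 [152.3 -34.2  13.5]; 2.8 [155.4 -26.8  14. ]; 2.9 [157.7 -19.1  14.5]; 3.0 [159.2 -11.3  15. ]; 3.1 [159.9  -3.3  15.5]; 3.2 [159.9   4.7  16. ]; 3.3 [159.   12.6  16.5]; 3.4 [157.3  20.4  17. ]; 3.5 [154.9  28.1  17.5]; 3.6 [151.7  35.4  18. ]; 3.7 [147.8  42.4  18.5]; 3.8 [143.3  48.9  19. ]; 3.9 [138.1  55.   19.5]; 4.0 [132.3  60.5  20. ]; 4.1 [126.   65.5  20.5]; 4.2 [119.2  69.7  21. ]; 4.3 [112.1  73.3  21.5]; 4.4 [104.6  76.1  22. ]; 4.5 [96.9 78.2 22.5]; 4.6 [89.  79.5 23. ]; 4.7 [81.  80.  23.5]; 4.8 [73.  79.7 24. ]; 4.9 [65.1 78.6 24.5]; 5.0 [57.3 76.7 25. ]; 5.1 [49.8 74.1 25.5]; 5.2 [42.5 70.7 26. ]; 5.3 [35.7 66.6 26.5]; 5.4 [29.2 61.8 27. ]; 5.5 [23.3 56.4 27.5]; 5.6 [18.  50.5 28. ]; 5.7 [13.2 44.1 28.5]; 5.8 [ 9.2 37.2 29. ]; 5.9 [ 5.8 29.9 29.5]; 6.0 [ 3.2 22.4 30. ]; 6.1 [ 1.3 14.6 30.5]; 6.2 [ 0.3  6.6 31. ]; 6.3 [ 0.  -1.3 31.5]; 6.4 [ 0.5 -9.3 32. ];
```

```bash
python3 -m inch '[[[0.4,-8,0.5,0,0,0,10],[1.6,-15.9,1,0,0,0,10],[3.6,-23.6,1.5,0,0,0,10],[6.3,-31.2,2,0,0,0,10],[9.8,-38.4,2.5,0,0,0,10],[14,-45.2,3,0,0,0,10],[18.8,-51.5,3.5,0,0,0,10],[24.3,-57.4,4,0,0,0,10]]]'; python3 -c "
from h import *
o=status.get_obs();print(o['ee_pos'],o['width'],o['ft_force'],o['moment'])
save('scene','s6');save('wrist','w6')"
```

```text
t: 11.55
ee_pos: [558.3, -223.1, 278.0]
orientation: [0.087, 3.14, 0.001]
ft_force: [-2.1, 4.8, 5.8]
width: 23.2
grasp_force: 30.0
[ 558.31884988 -223.09663592  277.99816784] 23.213653895492467 [-2.07743882  4.81186391  5.83595499] [ 1.2859037   0.24339989 -0.02000661]
```

```bash
cat > tab.py <<'E'
import sys,numpy as np
b,e,s=map(float,sys.argv[1:4]); R=80
f=lambda a:np.array([R*(1-np.cos(a)),-R*np.sin(a),5*a])
for a in np.arange(b+s,e+1e-6,s): print(round(a,2),np.round(f(a)-f(b),1))
E
cat > st.py <<'E'
from h import *
o=status.get_obs(); p=np.array(o['ee_pos'])[:2]-[507.5,-162.6]; th=np.arctan2(p[1],p[0]); r=np.array([np.cos(th),np.sin(th)]);t=np.array([r[1],-r[0]])
F=np.array(o['ft_force']); print('t',o['t'],'alpha',(-0.055-th)%(2*np.pi),'R',np.hypot(*p),'z',o['ee_pos'][2],'Frad',F[:2]@r,'Ftan',-F[:2]@t,'Fz',F[2],'w',o['width'])
E
python3 tab.py .8 2.4 .1
```

```text
0.9 [ 6.  -5.3  0.5]
1.0 [12.5 -9.9  1. ]
1.1 [ 19.4 -13.9   1.5]
1.2 [ 26.7 -17.2   2. ]
1.3 [ 34.3 -19.7   2.5]
1.4 [ 42.1 -21.4   3. ]
1.5 [ 50.1 -22.4   3.5]
1.6 [ 58.1 -22.6   4. ]
1.7 [ 66.  -21.9   4.5]
1.8 [ 73.9 -20.5   5. ]
1.9 [ 81.6 -18.3   5.5]
2.0 [ 89.  -15.4   6. ]
2.1 [ 96.1 -11.7   6.5]
2.2 [102.8  -7.3   7. ]
2.3 [109.   -2.3   7.5]
2.4 [114.7   3.4   8. ]
```

```bash
python3 -m inch '[[[6,-5.3,0.5,0,0,0,10],[12.5,-9.9,1,0,0,0,10],[19.4,-13.9,1.5,0,0,0,10],[26.7,-17.2,2,0,0,0,10],[34.3,-19.7,2.5,0,0,0,10],[42.1,-21.4,3,0,0,0,10],[50.1,-22.4,3.5,0,0,0,10],[58.1,-22.6,4,0,0,0,10]]]';python3 st.py; python3 tab.py 1.6 2.4 .1; python3 -c "
from h import *
save('scene','s7')
a=[cv2.resize(cv2.imread('pics/%s.png'%n)[110:230,170:290],(400,400),interpolation=2) for n in('s5','s7')]
cv2.imwrite('pics/m7.png',np.hstack(a))"
```

```text
t: 12.45
ee_pos: [499.4, -242.5, 274.0]
orientation: [0.086, 3.139, -0.001]
ft_force: [2.1, 3.2, 3.6]
width: 23.5
grasp_force: 30.0
t 12.45 alpha 1.6174306608195506 R 80.29997332294056 z 274.0189527398858 Frad -3.3814106490837053 Ftan 1.7179707054933917 Fz 3.6029291694783545 w 23.483933327011723
1.7 [8.  0.6 0.5]
1.8 [15.8  2.1  1. ]
1.9 [23.5  4.3  1.5]
2.0 [31.   7.2  2. ]
2.1 [38.1 10.9  2.5]
2.2 [44.7 15.3  3. ]
2.3 [51.  20.3  3.5]
2.4 [56.7 25.9  4. ]
```

View pics/m7.png

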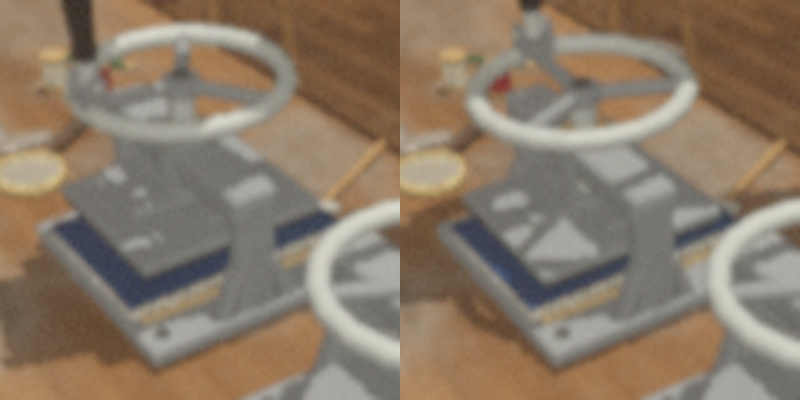

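The platen has come down about 8 mm, and the notebook strip below it is narrowing but still open. Continue.

```bash
python3 -m inch '[[[8,0.6,0.5,0,0,0,10],[15.8,2.1,1,0,0,0,10],[23.5,4.3,1.5,0,0,0,10],[31,7.2,2,0,0,0,10]]]';python3 st.py; python3 tab.py 2.0 2.6 .05
```

```text
t: 12.9
ee_pos: [468.3, -233.7, 272.0]
orientation: [0.086, 3.14, -0.002]
ft_force: [1.2, -1.0, 2.6]
width: 23.3
grasp_force: 30.0
t 12.9 alpha 2.0194674017890635 R 81.12679812263052 z 271.96646926211747 Frad 0.3027755566468155 Ftan 1.5855966262529488 Fz 2.620457666601881 w 23.31987273033912
2.05 [3.6 1.8 0.2]
2.1 [7.1 3.7 0.5]
2.15 [10.5  5.8  0.7]
2.2 [13.8  8.1  1. ]
2.25 [17.  10.5  1.2]
2.3 [20.  13.1  1.5]
2.35 [22.9 15.8  1.7]
2.4 [25.7 18.7  2. ]
2.45 [28.3 21.7  2.2]
2.5 [30.8 24.9  2.5]
2.55 [33.1 28.1  2.7]
2.6 [35.3 31.5  3. ]
```

```bash
python3 -m inch '[[[3.6,1.8,0.2,0,0,0,10],[7.1,3.7,0.5,0,0,0,10],[10.5,5.8,0.7,0,0,0,10],[13.8,8.1,1,0,0,0,10]]]';python3 st.py; python3 -m inch '[[[3.2,2.4,0.2,0,0,0,10],[6.2,5,0.5,0,0,0,10],[9.1,7.7,0.7,0,0,0,10],[11.9,10.6,1,0,0,0,10]]]';python3 st.py;  python3 tab.py 2.4 2.8 .05
```

```text
t: 13.3
ee_pos: [455.3, -224.7, 271.0]
orientation: [-0.086, -3.14, 0.001]
ft_force: [1.3, -3.4, 4.4]
width: 23.7
grasp_force: 30.0
t 13.3 alpha 2.214667707984917 R 81.07488547036624 z 270.9559592623115 Frad 1.8019705825402352 Ftan 3.2109359241589064 Fz 4.4205659520704295 w 23.747756929698397
t: 13.7
ee_pos: [443.9, -213.1, 269.9]
orientation: [-0.086, -3.14, 0.0]
ft_force: [-1.1, -2.9, 5.6]
width: 23.1
grasp_force: 30.0
t 13.7 alpha 2.4150027204460973 R 81.19956369933062 z 269.91304141371074 Frad 2.6802549708951964 Ftan 1.5698005116231801 Fz 5.584842520206506 w 23.1486225637518
2.45 [2.6 3.  0.2]
2.5 [5.1 6.2 0.5]
2.55 [7.4 9.4 0.7]
2.6 [ 9.6 12.8  1. ]
2.65 [11.5 16.3  1.2]
2.7 [13.3 19.8  1.5]
2.75 [15.  23.5  1.7]
2.8 [16.4 27.2  2. ]
```

```bash
python3 -m inch '[[[3.2,3,0,0,0,0,10],[6.3,6.2,0,0,0,0,10],[8.9,9.4,0,0,0,0,10],[11.3,12.8,0,0,0,0,10]]]';python3 st.py; python3 -m inch '[[[1.9,3.5,0.2,0,0,0,10],[3.7,7,0.5,0,0,0,10],[5.4,10.7,0.7,0,0,0,10],[6.8,14.4,1,0,0,0,10]]]';python3 st.py;  python3 tab.py 2.8 3.2 .05
```

```text
t: 14.1
ee_pos: [433.2, -199.1, 269.0]
orientation: [-0.086, -3.139, -0.002]
ft_force: [3.9, -0.3, -7.9]
width: 23.6
grasp_force: 30.0
t 14.1 alpha 2.6305673297825893 R 82.77650248630528 z 269.0437902802694 Frad -3.322583949936769 Ftan 1.9989571463865412 Fz -7.87602743946073 w 23.611638057017025
t: 14.5
ee_pos: [427.1, -184.6, 268.2]
orientation: [-0.086, -3.139, -0.001]
ft_force: [4.7, -2.8, -14.1]
width: 23.5
grasp_force: 30.0
t 14.5 alpha 2.8191035750891253 R 83.31576701244107 z 268.19331036162475 Frad -3.8051593156490227 Ftan 3.9744734824714647 Fz -14.145417108365566 w 23.49982779321734
2.85 [1.2 3.8 0.2]
2.9 [2.3 7.7 0.5]
2.95 [ 3.2 11.6  0.7]
3.0 [ 3.8 15.5  1. ]
3.05 [ 4.3 19.5  1.2]
3.1 [ 4.6 23.5  1.5]
3.15 [ 4.6 27.5  1.7]
3.2 [ 4.5 31.5  2. ]
```

```bash
python3 -m inch '[[[0.6,1.9,0.8,0,0,0,10],[1.1,3.8,1.4,0,0,0,10],[1.1,3.8,1.4,0,0,0,10]]]';python3 st.py; python3 -m inch '[[[0.6,2,0.2,0,0,0,10],[1,3.9,0.4,0,0,0,10]]]';python3 st.py
```

```text
t: 14.8
ee_pos: [426.7, -181.1, 267.8]
orientation: [-0.086, -3.14, 0.0]
ft_force: [1.4, -1.7, -5.4]
width: 23.2
grasp_force: 30.0
t 14.8 alpha 2.861272742121344 R 82.93099060691395 z 267.81460604408545 Frad -0.9502370896752489 Ftan 1.9462499709475176 Fz -5.403221438747959 w 23.176411594695978
t: 15.0
ee_pos: [426.1, -177.5, 267.5]
orientation: [0.086, 3.14, -0.001]
ft_force: [0.2, -2.9, -1.8]
width: 23.4
grasp_force: 30.0
t 15.0 alpha 2.905873935777144 R 82.7818052188772 z 267.54790440112805 Frad 0.35497451132083424 Ftan 2.847506890876586 Fz -1.8403586429414083 w 23.38638161994644
```

```bash
python3 -m inch '[[[1.4,3.9,0.2,0,0,0,10],[2,7.8,0.5,0,0,0,10],[2.5,11.8,0.7,0,0,0,10]]]';python3 st.py; python3 -m inch '[[[0.3,4,0.2,0,0,0,10],[0.4,8,0.5,0,0,0,10]]]';python3 st.py;python3 tab.py 3.15 3.6 .05;python3 -c "
from h import *
save('scene','s8')
a=[cv2.resize(cv2.imread('pics/%s.png'%n)[140:230,170:290],(800,600),interpolation=2) for n in('s8',)]
cv2.imwrite('pics/m8.png',np.hstack(a))"
```

```text
t: 15.3
ee_pos: [424.4, -165.2, 266.7]
orientation: [0.086, 3.14, -0.001]
ft_force: [1.8, -2.3, -0.4]
width: 23.3
grasp_force: 30.0
t 15.3 alpha 3.0557331509860264 R 83.18440432749871 z 266.7171930678273 Frad -1.7069944613240304 Ftan 2.3144024008782855 Fz -0.40225041545118145 w 23.28156232824746
t: 15.5
ee_pos: [424.5, -157.1, 266.1]
orientation: [0.086, 3.14, -0.0]
ft_force: [1.0, -3.0, 0.1]
width: 23.3
grasp_force: 30.0
t 15.5 alpha 3.1527990714561027 R 83.21943834403906 z 266.13858167024847 Frad -1.24394091654188 Ftan 2.9392049122379307 Fz 0.13472648409577265 w 23.330117560502384
3.2 [-0.1  4.   0.2]
3.25 [-0.5  8.   0.5]
3.3 [-1.  11.9  0.7]
3.35 [-1.7 15.9  1. ]
3.4 [-2.7 19.8  1.2]
3.45 [-3.8 23.6  1.5]
3.5 [-5.1 27.4  1.7]
3.55 [-6.6 31.1  2. ]
3.6 [-8.3 34.7  2.2]
```

View pics/m8.png

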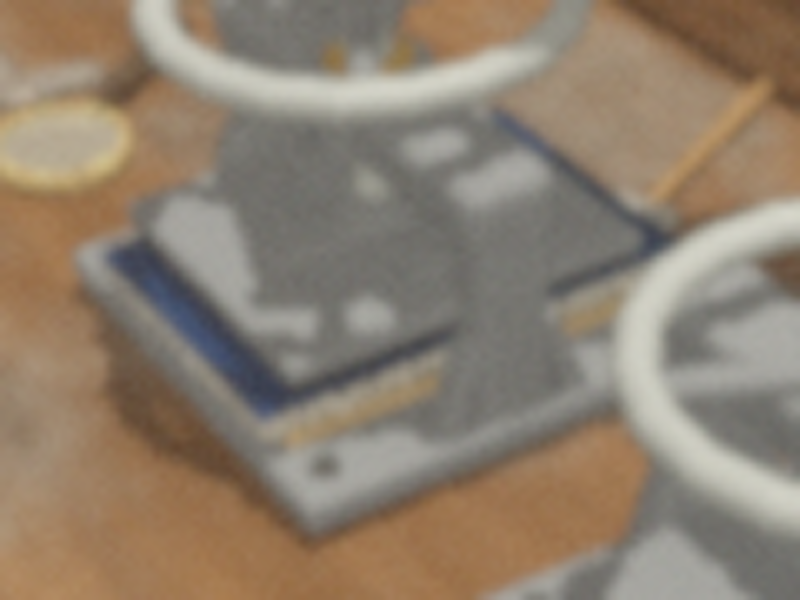

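The gap between the platen's lower edge and the notebook, near (290,385), is now only a few mm. From here I'll go in small steps.

```bash
python3 -m inch '[[[0,4,0.2,0,0,0,10],[-0.4,8,0.5,0,0,0,10]]]';python3 st.py; python3 -m inch '[[[-0.5,3.9,0.2,0,0,0,10],[-1.2,7.9,0.5,0,0,0,10]]]';python3 st.py
```

```text
t: 15.75
ee_pos: [425.3, -149.3, 265.6]
orientation: [0.086, 3.14, -0.001]
ft_force: [1.7, -3.1, 2.2]
width: 23.1
grasp_force: 30.0
t 15.75 alpha 3.2473181287252064 R 83.23278212794055 z 265.6242606405281 Frad -2.213858088522026 Ftan 2.8047985056205293 Fz 2.2294804872352434 w 23.073022089248024
t: 15.95
ee_pos: [427.0, -141.4, 265.1]
orientation: [0.086, 3.14, -0.001]
ft_force: [1.4, -2.6, 2.1]
width: 23.4
grasp_force: 30.0
t 15.95 alpha 3.3439922503999537 R 83.26387994522239 z 265.095902236876 Frad -2.009663101552111 Ftan 2.1903247908667773 Fz 2.099747081808974 w 23.397810919631354
```

```bash
python3 tab.py 3.35 4.2 .05
```

```text
3.4 [-0.9  3.9  0.2]
3.45 [-2.   7.7  0.5]
3.5 [-3.4 11.5  0.7]
3.55 [-4.8 15.2  1. ]
3.6 [-6.5 18.8  1.2]
3.65 [-8.4 22.4  1.5]
3.7 [-10.4  25.8   1.7]
3.75 [-12.6  29.2   2. ]
3.8 [-15.   32.4   2.2]
3.85 [-17.5  35.5   2.5]
3.9 [-20.2  38.5   2.7]
3.95 [-23.   41.3   3. ]
4.0 [-26.   44.    3.2]
4.05 [-29.1  46.5   3.5]
4.1 [-32.3  48.9   3.7]
4.15 [-35.6  51.1   4. ]
4.2 [-39.   53.2   4.2]
```

```bash
python3 -m inch '[[[-0.8,3.9,0.2,0,0,0,10],[-1.9,7.7,0.4,0,0,0,10]]]';python3 st.py
```

```text
t: 16.15
ee_pos: [429.3, -133.8, 264.6]
orientation: [0.086, 3.14, -0.001]
ft_force: [2.4, -3.8, 2.1]
width: 23.7
grasp_force: 30.0
t 16.15 alpha 3.439280246496255 R 83.31783954738384 z 264.5971216478286 Frad -3.5145321815662194 Ftan 2.735484891064253 Fz 2.1298627219545314 w 23.738506116463515
```

```bash
python3 -m inch '[[[-1.3,3.8,0.2,0,0,0,10],[-2.8,7.5,0.4,0,0,0,10]]]';python3 st.py
```

```text
t: 16.35
ee_pos: [432.4, -126.5, 264.1]
orientation: [0.086, 3.14, -0.001]
ft_force: [2.1, -4.2, 2.3]
width: 23.4
grasp_force: 30.0
t 16.35 alpha 3.5349630047462375 R 83.29172731955963 z 264.11465719296984 Frad -3.706718514779591 Ftan 2.90934454154009 Fz 2.3432472762151964 w 23.352855778598013
```

```bash
python3 -m inch '[[[-1.9,3.5,0.2,0,0,0,10],[-3.9,6.9,0.4,0,0,0,10]]]';python3 st.py
```

```text
t: 16.55
ee_pos: [436.5, -119.7, 263.6]
orientation: [-0.086, -3.14, 0.0]
ft_force: [0.9, -4.0, 1.6]
width: 22.9
grasp_force: 30.0
t 16.55 alpha 3.629500587630498 R 82.97873907851952 z 263.61726648145134 Frad -2.7873718080674794 Ftan 2.9598296815357736 Fz 1.6279823889594554 w 22.948938637220987
```

```bash
python3 -m inch '[[[-2.1,3.5,0.2,0,0,0,10],[-4.3,6.8,0.4,0,0,0,10]]]';python3 st.py
```

```text
t: 16.75
ee_pos: [441.0, -113.1, 263.1]
orientation: [-0.086, -3.14, 0.0]
ft_force: [1.8, -4.2, 1.4]
width: 23.3
grasp_force: 30.0
t 16.75 alpha 3.726331753132611 R 82.84393704473297 z 263.1145195949689 Frad -3.9959763810807294 Ftan 2.2970427351483256 Fz 1.384262544343699 w 23.2690316640918
```

```bash
python3 -m inch '[[[-2.4,3.2,0.2,0,0,0,10],[-4.9,6.3,0.4,0,0,0,10]]]';python3 st.py
```

```text
t: 16.95
ee_pos: [446.2, -107.1, 262.7]
orientation: [-0.086, -3.14, -0.0]
ft_force: [1.0, -3.8, 1.1]
width: 23.5
grasp_force: 30.0
t 16.95 alpha 3.8221923604116905 R 82.63561327541966 z 262.6557819176926 Frad -3.318042158350875 Ftan 2.1552915119692932 Fz 1.081395991024865 w 23.48589638491121
```

```bash
python3 -m inch '[[[-2.7,3.0,0.2,0,0,0,10],[-5.4,5.8,0.4,0,0,0,10]]]';python3 st.py
```

```text
t: 17.15
ee_pos: [452.0, -101.7, 262.2]
orientation: [-0.086, -3.14, 0.0]
ft_force: [-0.0, -5.2, -1.7]
width: 23.5
grasp_force: 30.0
t 17.15 alpha 3.91840427277951 R 82.41574382935924 z 262.23658141221665 Frad -3.818101868597522 Ftan 3.5124440894200224 Fz -1.6837404717865203 w 23.45204758056292
```

```bash
python3 -m inch '[[[-3,2.7,0.2,0,0,0,10],[-6,5.3,0.4,0,0,0,10]]]';python3 st.py
```

```text
t: 17.35
ee_pos: [458.2, -96.7, 261.8]
orientation: [-0.086, -3.139, -0.0]
ft_force: [-0.2, -4.7, -0.9]
width: 23.2
grasp_force: 30.0
t 17.35 alpha 4.015022598880211 R 82.26875789946564 z 261.7731403360443 Frad -3.6603129561126297 Ftan 2.930714690571784 Fz -0.9320584359244004 w 23.203316007501233
```

```bash
python3 -m inch '[[[-3.2,2.4,0.2,0,0,0,10],[-6.5,4.7,0.4,0,0,0,10]]]';python3 st.py
```

```text
t: 17.55
ee_pos: [465.0, -92.4, 261.4]
orientation: [-0.086, -3.139, -0.0]
ft_force: [-0.1, -4.2, -2.6]
width: 23.7
grasp_force: 30.0
t 17.55 alpha 4.112749813521573 R 82.04766791324681 z 261.4037840602586 Frad -3.5482862329258027 Ftan 2.2182986709141734 Fz -2.59905218620793 w 23.672791039775657
```

```bash
python3 -m inch '[[[-3.4,2.1,0.3,0,0,0,10],[-6.9,4,0.6,0,0,0,10]]]';python3 st.py
```

```text
t: 17.75
ee_pos: [472.2, -88.8, 260.9]
orientation: [-0.086, -3.14, -0.0]
ft_force: [-0.6, -5.5, -2.2]
width: 23.4
grasp_force: 30.0
t 17.75 alpha 4.211055771288866 R 81.80469382168876 z 260.8584460243248 Frad -4.736620680685331 Ftan 2.8919345462941446 Fz -2.153181543797083 w 23.37692658622676
```

```bash
python3 -m inch '[[[-3.6,1.7,0.3,0,0,0,10],[-7.2,3.2,0.6,0,0,0,10]]]';python3 st.py
```

```text
t: 17.95
ee_pos: [479.7, -86.0, 260.4]
orientation: [-0.086, -3.14, -0.0]
ft_force: [-0.6, -4.7, -0.5]
width: 23.6
grasp_force: 30.0
t 17.95 alpha 4.3089086167866 R 81.4558838900805 z 260.4181375442242 Frad -4.1629232376772105 Ftan 2.194848763693927 Fz -0.5018123053524557 w 23.565748042975272
```

```bash
python3 -m inch '[[[-3.7,1.3,0.3,0,0,0,10],[-7.5,2.5,0.6,0,0,0,10]]]';python3 st.py
```

```text
t: 18.15
ee_pos: [487.4, -84.0, 259.9]
orientation: [-0.086, -3.14, -0.0]
ft_force: [-1.5, -5.1, -1.3]
width: 23.4
grasp_force: 30.0
t 18.15 alpha 4.406918675044624 R 81.15723948823191 z 259.8883715696969 Frad -4.563507935356898 Ftan 2.6974460099852093 Fz -1.285183930493213 w 23.432520451271085
```

```bash
python3 -m inch '[[[-3.3,0.7,0.2,0,0,0,10],[-6.6,1.3,0.4,0,0,0,10]]]';python3 st.py
```

```text
t: 18.35
ee_pos: [494.0, -83.0, 259.5]
orientation: [-0.086, -3.14, -0.0]
ft_force: [-1.8, -3.5, 0.1]
width: 23.3
grasp_force: 30.0
t 18.35 alpha 4.489157925029186 R 80.69834938899962 z 259.4642423511958 Frad -3.189575271545504 Ftan 2.4136503227892097 Fz 0.05088774792810641 w 23.263219029030903
```

```bash
python3 -m inch '[[[-3.3,0.4,0.2,0,0,0,10],[-6.6,0.7,0.4,0,0,0,10]]]';python3 st.py
```

```text
t: 18.55
ee_pos: [500.4, -82.7, 259.1]
orientation: [-0.086, -3.14, -0.001]
ft_force: [-4.6, -2.0, 2.2]
width: 24.1
grasp_force: 30.0
t 18.55 alpha 4.56866327244894 R 80.24124459795785 z 259.08062297767896 Frad -1.5778098170376342 Ftan 4.736185183002188 Fz 2.238287989483611 w 24.078810671345728
```

```bash
python3 -m inch '[[[-3.3,0.1,0.2,0,0,0,10],[-6.6,0.1,0.4,0,0,0,10]]]';python3 st.py
```

```text
t: 18.75
ee_pos: [506.7, -82.8, 258.7]
orientation: [-0.086, -3.139, -0.001]
ft_force: [-5.2, -1.4, 3.3]
width: 23.2
grasp_force: 30.0
t 18.75 alpha 4.647113941720252 R 79.80056382697403 z 258.7039244791707 Frad -1.3139809515558631 Ftan 5.206179582271164 Fz 3.324012446836725 w 23.17136605336745
```

The tangential force is rising, so the platen has touched. Fine steps now, aiming for about 8 N.

```bash
python3 -m inch '[[[-1.5,-0.1,0.1,0,0,0,10],[-3,-0.1,0.1,0,0,0,10]]]';python3 st.py
```

```text
t: 18.95
ee_pos: [509.3, -82.9, 258.5]
orientation: [-0.086, -3.138, -0.002]
ft_force: [-7.0, -1.8, 4.5]
width: 23.2
grasp_force: 30.0
t 18.95 alpha 4.679862406100895 R 79.70115172880662 z 258.5288643928816 Frad -1.9275598728494547 Ftan 6.993404318377295 Fz 4.547353289473286 w 23.16939132338832
```

```bash
python3 -m inch '[[[-1.5,-0.1,0.1,0,0,0,10],[-3,-0.1,0.1,0,0,0,10]]]';python3 st.py
```

```text
t: 19.15
ee_pos: [512.0, -83.1, 258.4]
orientation: [-0.086, -3.138, -0.002]
ft_force: [-6.8, -1.0, 4.5]
width: 23.2
grasp_force: 30.0
t 19.15 alpha 4.713635466716098 R 79.62289039146123 z 258.384727480262 Frad -1.4053148521948748 Ftan 6.735380137999273 Fz 4.4699726697123365 w 23.177341092622967
```

```bash
python3 -m inch '[[[-1.5,-0.1,0.1,0,0,0,10],[-3,-0.1,0.1,0,0,0,10]]]';python3 st.py;python3 st.py
```

```text
t: 19.35
ee_pos: [514.7, -83.3, 258.2]
orientation: [-0.086, -3.137, -0.002]
ft_force: [-8.6, -0.8, 5.6]
width: 23.4
grasp_force: 30.0
t 19.35 alpha 4.7475662733502215 R 79.60054578890593 z 258.21681952272814 Frad -1.6113185416633056 Ftan 8.473362269695613 Fz 5.632154304020754 w 23.356901973057745
t 19.35 alpha 4.7475662733502215 R 79.60054578890593 z 258.21681952272814 Frad -1.6113185416633056 Ftan 8.473362269695613 Fz 5.632154304020754 w 23.356901973057745
```

About 8.5 N at the handle, so roughly 95 N on the platen: a firm nip. Before letting go I'll push the handle radially outwards (tool +y) to make sure it is at its stop.

```bash
python3 -m inch '[[[0,1,0,0,0,0,10],[0,2,0,0,0,0,10],[0,2,0,0,0,0,10]]]';python3 st.py
```

```text
t: 19.65
ee_pos: [514.8, -82.3, 258.2]
orientation: [-0.086, -3.137, 0.001]
ft_force: [-7.6, -6.1, 3.1]
width: 23.3
grasp_force: 30.0
t 19.65 alpha 4.748623763794624 R 80.62795099932565 z 258.1928855044268 Frad -6.75547527600381 Ftan 6.997310750318912 Fz 3.102383393118454 w 23.310277480522323
```

```bash
python3 -m inch '[[[0,0.7,0,0,0,0,10],[0,1.5,0,0,0,0,10],[0,1.5,0,0,0,0,10]]]';python3 st.py
```

```text
t: 19.95
ee_pos: [514.9, -81.4, 258.2]
orientation: [-0.086, -3.137, 0.003]
ft_force: [-8.0, -8.0, 3.5]
width: 23.1
grasp_force: 30.0
t 19.95 alpha 4.748345180632908 R 81.52834508039713 z 258.1554861431403 Frad -8.718134067221186 Ftan 7.204995013251488 Fz 3.4873060742379813 w 23.109951786006896
```

It resists like a stop. Open and lift away.

```bash
python3 -m inch '[[[0,-1,0,0,0,0,55],[0,-1,0,0,0,0,55],[0,-1,0,0,0,0,55],[0,-1,0,0,0,0,55],[0,-1,-15,0,0,0,55],[0,-1,-35,0,0,0,55],[0,-1,-60,0,0,0,55],[0,-1,-90,0,0,0,55],[20,-1,-110,0,0,0,55],[50,-30,-120,0,0,0,55],[85,-50,-120,0,0,0,55],[85,-50,-120,0,0,0,55]]]'; python3 -c "
from h import *
save('wrist','w9');save('scene','s9')
a=cv2.imread('pics/w9.png'); b=cv2.imread('pics/s9.png')[60:240,150:330]
cv2.imwrite('pics/m9.png',np.hstack([cv2.resize(a[:,80:512],(432,384)),cv2.resize(b,(368,368)).copy() if 0 else cv2.resize(b,(368,384))]))
c=np.array([506.5,-162.6,160]);th=-.055-4.748
d=np.array([np.cos(th),np.sin(th),0])
for ph in (1.4,1.5,1.6): print(ph,proj('w9',c+78*d+[0,0,22]+100*(-np.cos(ph)*d+[0,0,np.sin(ph)])),proj('s9',c+78*d+[0,0,22]+100*(-np.cos(ph)*d+[0,0,np.sin(ph)])))
print(proj('s9',c+78*d+[0,0,22]))
import fit
s=fit.fit(['w9','s9'],c,10);print(s.x,s.fun)"
```

```text
t: 21.15
ee_pos: [425.8, -126.5, 378.9]
orientation: [0.089, 3.14, -0.001]
ft_force: [0.9, 0.4, -0.0]
width: 48.4
grasp_force: 0.0
1.4 [[290.5178472  278.42600732]] [[233.44461367 106.12717688]]
1.5 [[300.23498098 279.40645376]] [[235.4677104  107.02944726]]
1.6 [[309.92896127 279.8141082 ]] [[237.56036989 108.35845511]]
[[238.6623411  145.45527685]]
[ 507.55208031 -163.9809161   158.70839804] -220.2069091796875
```

View pics/m9.png

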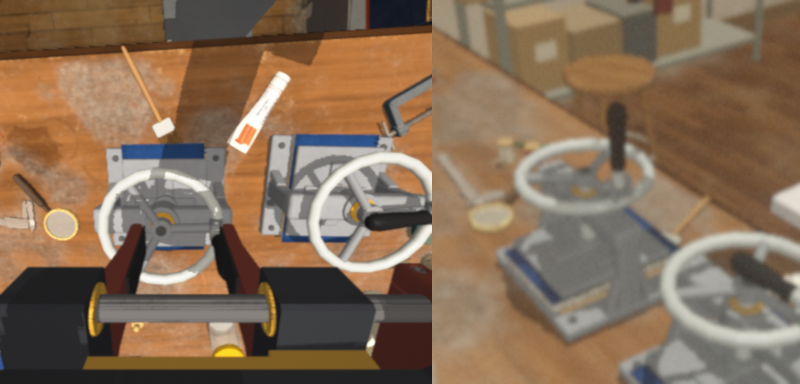

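The scene view shows the handle standing upright, top at (617,103) and base at (620,180), which matches a fold of 1.6 rad. The platen is down on the notebook, the neighbouring press is undisturbed and the gripper is clear. Handing in.

```bash
python3 -c "
from workcell import ctrl
print(ctrl.close_job())"
```

```text
the job is handed in; nothing more can be done
None
```

The job is handed in: on the open press the handle stands upright and I stopped the wheel at about 8.5 N at the handle (roughly 95 N on the notebook, a firm nip); the other press was not touched, and it took 21 s of the 61 s allowed.

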